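# Tip a post block into the cam jig and clamp it

### The arm

A 7-joint arm with a two-finger parallel gripper is mounted at the origin on a cart in front of the work surface, level with it; the furniture and walls round the work are solid. World frame = base frame: x ahead of the robot, y to its left, z up, the work surface at z = 0. Lengths are in m, angles in rad, forces in N, time in s.
With the tool pointing down it reaches from about 0.425 to 0.925 m from the base axis. Payload 6.8 kg.
Tool frame: the origin (TCP) lies at the very end of the fingers, on their centre line; the grasp point (between the pads) lies 19 mm behind it; z points along the fingers, y is the line along which they close (so a half turn about z gives the same grasp; the last joint's range is limited). The gripper opens to 85 mm and grips with 20 to 120 N. Pads are 22 mm wide; open, the fingers measure 114 mm over their backs; the gripper's body (76 mm by 85 mm) begins 54 mm behind the grasp point. The pads swing forward as they close: fully open they stand 13 mm farther back than shut.
Start: joints at [-1.367, 0.477, 0.022, 1.555, -0.011, 1.109, -0.083], TCP at [0.207, 0.642, 0.231] pointing down, gripper open.
Joint ranges: [-2.96, 2.96], [-0.34, 2.1], [-1.41, 1.46], [0.24, 2.44], [-1.37, 4.51], [0.17, 1.92], [-2.96, 2.96]. Speed limits (rad/s): [2.39, 2.39, 3.14, 3.14, 3.14, 3.14, 3.14].

### API

Orientations are given as a rotation vector (axis times angle).
In Python, from bench import get_obs, viewer, r gives the robot as it stands. The module is installed in compiled form; this text tells all that it offers.
- The arm moves only by the tool play_rows, never from a script. Its argument "commands" is a list that holds one entry, the list of rows, each a list of 5 numbers: the gripper's target within -1 to 1 (shut at 1, half-way at 0, fully open at -1), then the shift along the tool's x, y, z scaled (see below), then the turn about the tool's z scaled (see below). A call has 1 to 12 rows; each row is the pose to reach, as a shift and turn from the pose commanded when the call began, along the tool's axes at that moment; what a row does not reach only later rows make up. The controller multiplies each number of a shift by 0.2 m and each number of a turn by pi/2 rad. A row lasts 1/12 s, in which the tool goes at most 41.7 mm and 7.16 degrees, less where a joint would pass 70% of its speed; a pose out of reach is approached as far as the arm can. A call with a number of a shift or a turn outside -1 to 1 is refused whole. A call with a gripper value outside its range is refused whole. The fingers move at their own pace and stop on an object; "grip_force" is the grip in N (left out, the last holds). Time passes only in rows, so rows that repeat a pose let the fingers close. It gives the time, the measured TCP pose, the force, the opening and the grip force at its end, in the units of the state.
- get_obs(): the state, without advancing time (a new reading comes with each control period).
- viewer.grab_frame(name): name is "scene" or "side" or "wrist"; returns a dict with "pixels" (420x560x3 uint8, red, green, blue), "fovy" (degrees; the focal length in pixels is half the picture's height over the tangent of half this angle, whatever the lens; pixels are square), "cx", "cy" (the principal point, pixels), "distortion" ([k1, k2, p1, p2, k3] as OpenCV has them; the pictures are not rectified), "world_to_cam" (4x4, takes a point from world to camera coordinates); the wrist camera has in their place "hand_eye" (4x4, takes a point from camera to tool coordinates, whose origin is the TCP and whose axes are the flange's). Camera axes: x right, y up, looking along -z (the intrinsics and any distortion apply to the point x, -y, -z); pixel columns grow to the right and rows downward; lengths in m; the calibration is good to about 2 mm. A picture is of the moment at which its call begins: read the wrist's pose just before it. There is no depth.
- r.hand_in(): hands the job in; it is judged then, once.
Trained networks look in a picture, given as the dict that the camera call returned (one of the last four; its "shot" number tells which), for a name from the list of things; names that differ only in an ending like _2 or _b are one class to them, and where a whole thing is asked for, a point or a joint stands for the part that bears it (a point fixed in the world has none). Each returns a list of dicts, best first, with "score" (0 to 1); they miss things now and then, are a little off and sometimes report something else, mostly with a low value. They report only what shows in the picture. A call takes as long as a camera call. They do not tell look-alikes from the thing itself.
- viewer.trace(picture, thing): "pixels" (420x560 bool, what is visible of it) and "rect" ([left, top, right, bottom] in pixels, round what is visible of it).
The state is a dict: "clock": time; "joints": joint angles; "qvel": joint speeds; "tau": joint torques, N m; "tcp_pos": TCP position; "orientation": TCP orientation; "contact_force": force on the tool from outside, world axes, zero at the start; "moment": the same for the moment, N m; "grip_width": finger opening in m; "gripper_force": force on a finger pad.
Only numpy, scipy, OpenCV 4.12 (cv2) and the standard library are available. Lean on these libraries where they do the work, as an engineer would, in place of code of your own. Each camera call takes 0.05 s, during which the arm holds its last target. There are 200 camera calls.

### The job

The square post block is too wide to grasp: tip it over by pushing near its top, so that it comes to lie on the jig board pointing at the end stop, then slide it along the board until its leading end is firmly home against the end stop. Then swing the red-gripped cam lever round until the cam pins the block snugly along the fence, tight but without crushing the soft pine, and let go. Press only gently throughout and leave the tape measure, glue bottle and battery where they are.

Things in the scene. Friction and masses are not known exactly. Their poses are not given: they have to be found in the camera images.
- jig: Fixed plywood board 460 x 220 x 18 mm on the table. Origin at the centre of its underside; x runs along it towards the end stop (roughly to the robot's right), y across it towards the fence (away from the robot), z up. Its place and yaw vary.
- end_stop: Wooden end stop fixed on the board, 26 mm thick, 105 mm wide, 50 mm high; origin at the foot of the middle of its inner face, which looks to jig -x. Axes as the jig's.
- stop_face (a point): Point in the middle of the end stop's inner face, 30 mm above the board. Axes as the jig's.
- fence: Wooden fence rail on the board, parallel to jig x, fixed. 44 mm high, black knobs to 60 mm. Origin on the board at the foot of its inner face, which looks to jig -y and is chamfered at the top; the face runs from 80 mm before the origin to 170 mm beyond it. Axes as the jig's.
- post_block: Loose pine block 89 x 89 x 220 mm, about 0.6 kg (mass, friction vary), on end on the board, its +y side 5 to 8 mm off the plane of the fence's face. Origin at the centre of its foot, z up its length, x towards the end stop. Pushed at the top to +x it falls over its +x foot edge past 22 deg and lands short of the stop, z along jig x, upper side 107 mm above the table. Sliding it takes 2 to 7 N.
- block_top (a point): Centre of the block's top end face, 220 mm from its origin: the end that must meet the end stop, from which it lies 10 to 60 mm away once tipped.
- cam_pivot (a point): Middle of the slot in which the cam clamp's vertical pivot bolt is fixed, 16 mm above the board, on the side away from the fence. The bolt itself sits up to 4 mm to either side of this point across the board (jig y), differently each time and not measured. The cam is a disc of 28 mm radius that reaches 28 - 11.5 cos(cam angle) mm from the bolt towards the fence.
- cam (a joint): Cam lever angle, rad, 0 to 2.7, clockwise from above; starts 0 to 0.4. At 0 the lever points 30 deg from jig +x towards -y. Its upright red grip, 18 mm thick, 38 to 83 mm above the board, is 85 mm from the bolt. 2 to 5 N on it moves the block to the fence; then, from 1.4 to 2.5, it stiffens (0.03 rad can add 15 N on the block): tight at 10 N on the grip. Draws the block to the stop; self-locking.
- tape_measure: Yellow and black tape measure 48 x 82 x 71 mm standing left of the jig; bystander. Origin under its centre.
- glue: White glue bottle with green cap, 47 x 68 x 191 mm, standing left of the jig; bystander. Origin under its centre.
- battery: Black tool battery 58 x 82 x 38 mm, right of the jig; bystander. Origin under its centre.
There are look-alikes about, which are no part of the job. Several things have the shape of the post_block; the one meant has the colours described above.

How it is judged:
On the way, in this order (a step that is already met when the one before it is completed fails the run):
1. the block lies on its side on the board (angle between post_block's own z axis and vertical between 1.5 and 1.64 rad and z of post_block in the frame of jig below 0.068 m), for 0.2 s.
2. lying, its top end is home against the end stop (within 3 mm) (all of step 1 and x of block_top in the frame of stop_face between -0.003 and 0.003 m), for 0.2 s.
At the end, for the whole second after the job is handed in: The block lies flat on the board, pointing along it within 0.025 rad, its top end within 3 mm of the end stop, the cam turned past 1.2 rad and pinning it against the fence with more than 6 N (never more than 50 N), at rest and released (all of step 2 and angle between the z axis of post_block and the x axis of jig, either way round below 0.025 rad and value of joint cam above 1.2 rad and contact force between fence and post_block above 5 N and linear speed of post_block below 0.01 m/s and contact force between the fingers and anything else below 0.5 N); the robot touches nothing.
It fails at once if the robot presses the block with more than 25 N (contact force between the arm and post_block above 25 N).
It fails at once if the robot presses the cam lever or another part of the jig with more than 20 N (contact force between the arm and jig above 20 N or contact force between the arm and fence above 20 N).
It fails at once if the block is rammed against the end stop with more than 45 N (contact force between post_block and end_stop above 45 N).
It fails at once if the block is crushed against the fence with more than 50 N (contact force between fence and post_block above 50 N).
It fails at once if the tape measure, glue bottle or battery is moved more than 15 mm (distance of any of tape_measure, glue, battery from where it was at the start of the episode above 0.015 m).
It also fails if it takes over 72 s, if anything falls off the work surface, if the arm or the gripper's body presses on something with over 40 N, if the wrist force passes 120 N, or if a joint passes its speed limit or range.

## Working session

There is one attempt and no reset: what is moved stays moved. The work goes in short steps, Python scripts to look and compute and a tool call to move; the robot and the scene stay as the last step left them, time stands still between calls to the robot, and variables do not carry over. Pictures are saved under pics/ and viewed, at most 10 in all, crops included, and the job is handed in when it is done.

Besides the shell and the picture viewer there is one more tool, called by a JSON object that holds its "fn" and its "kwargs". play_rows: Moves the arm, as the interface text tells. Shifts and turns lie within -1 to 1; 1 stands for 0.2 m of shift or pi/2 rad of turn. Its arguments: {"type":"object","properties":{"commands":{"type":"array","items":{"type":"array","items":{"type":"array","items":{"type":"number","minimum":-1,"maximum":1}}}},"grip_force":{"type":"number"}},"required":["commands"]}

```bash
mkdir -p pics; cat > h.py <<'E'
import numpy as np,cv2
from bench import get_obs,viewer,r
def K(f):
    F=210/np.tan(np.radians(f['fovy'])/2)
    return np.array([[F,0,f['cx']],[0,F,f['cy']],[0,0,1.]]),np.array(f['distortion'],float)
def w2c(f,obs=None):
    if 'world_to_cam' in f: return np.array(f['world_to_cam'])
    T=np.eye(4);T[:3,:3]=cv2.Rodrigues(np.array(obs['orientation'],float))[0];T[:3,3]=obs['tcp_pos']
    return np.linalg.inv(T@np.array(f['hand_eye']))
S=np.diag([1,-1,-1.])
def ray(f,px,M):
    k,d=K(f);u=cv2.undistortPoints(np.array(px,float).reshape(-1,1,2),k,d).reshape(-1,2)
    v=np.c_[u,np.ones(len(u))]@S
    R=M[:3,:3];return -R.T@M[:3,3],v@R
def onz(f,px,z,M):
    c,v=ray(f,px,M);return c+v*((z-c[2])/v[:,2])[:,None]
def proj(f,P,M):
    k,d=K(f);c=(np.array(P,float).reshape(-1,3)@M[:3,:3].T+M[:3,3])@S
    return cv2.projectPoints(c,np.zeros(3),np.zeros(3),k,d)[0].reshape(-1,2)
E
python3 - <<'E'
from h import *
o=get_obs();print(o)
for n in ['scene','side']:
    f=viewer.grab_frame(n);M=w2c(f);cv2.imwrite(f'pics/{n}0.png',f['pixels'][:,:,::-1])
    print(n,(-M[:3,:3].T@M[:3,3]).round(3),(-M[2,:3]).round(2),f['fovy'])
    for t in ['jig','end_stop','fence','post_block','cam','tape_measure','glue','battery']:
        print(t,[(round(d['score'],2),d['rect']) for d in viewer.trace(f,t)][:3])
E
```

```text
{'clock': 0.0, 'joints': array([-1.36708064,  0.47776337,  0.02230843,  1.55648672, -0.01149828,
        1.1093058 , -0.08310044]), 'qvel': array([ 7.56290306e-04, -6.70105134e-05, -1.17919711e-04,  9.37696314e-04,
       -1.23697840e-03, -1.04958317e-03, -1.01306421e-03]), 'tau': array([ 3.60574522e-04, -5.96455085e+01,  1.60820302e+00, -2.81197643e+01,
        1.24971653e-02,  9.41689534e-03, -6.24309948e-06]), 'tcp_pos': array([0.2068914 , 0.64186789, 0.23033485]), 'orientation': array([-4.87714960e-01, -3.10333815e+00,  2.87183710e-03]), 'contact_force': array([ 0.11877104, -0.27390176, -0.71069251]), 'moment': array([-0.03400904,  0.01427657,  0.06919471]), 'gripper_force': 0.0, 'grip_width': 0.08543738307030063}
scene [ 0.014 -0.663  0.932] [ 0.46  0.58 -0.67] 54.931822796627486
jig [(0.77, [240.9, 208.5, 380.6, 324.6])]
end_stop [(0.88, [325.6, 270.6, 362.7, 300.0])]
fence [(0.78, [304.5, 215.4, 363.5, 277.3])]
post_block [(0.94, [157.4, 166.7, 208.9, 246.6]), (0.75, [265.4, 162.9, 305.2, 242.0]), (0.72, [408.2, 226.9, 470.0, 312.4])]
cam [(0.9, [282.1, 258.0, 303.8, 291.6])]
tape_measure [(0.56, [197.2, 187.6, 216.8, 208.4])]
glue [(0.78, [237.0, 141.8, 260.6, 193.1])]
battery [(0.87, [364.5, 344.4, 405.9, 374.7])]
side [ 0.225 -0.958  0.593] [ 0.3   0.86 -0.41] 55.54975931102108
jig [(0.77, [238.3, 213.5, 348.6, 308.4])]
end_stop [(0.87, [282.7, 268.4, 326.6, 293.7])]
fence [(0.67, [300.3, 220.6, 338.5, 278.8])]
post_block [(0.91, [379.2, 218.8, 449.1, 330.5]), (0.9, [172.4, 156.4, 206.8, 228.8]), (0.71, [263.4, 160.8, 298.9, 237.7])]
cam [(0.84, [250.7, 243.5, 273.6, 271.0])]
tape_measure [(0.85, [208.8, 188.8, 230.4, 210.3])]
glue [(0.71, [260.8, 155.1, 269.5, 202.4])]
battery [(0.63, [296.3, 334.8, 333.1, 363.0]), (0.27, [282.5, 265.9, 325.1, 292.5])]
```

```bash
python3 -c "
import cv2
a=cv2.imread('pics/scene0.png')[135:395,140:480];b=cv2.imread('pics/side0.png')[140:380,150:470]
cv2.imwrite('pics/scene0c.png',cv2.resize(a,None,fx=2.3,fy=2.3,interpolation=3))
cv2.imwrite('pics/side0c.png',cv2.resize(b,None,fx=2.5,fy=2.5,interpolation=3))"
```

```text
(no output)
```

View pics/scene0c.png

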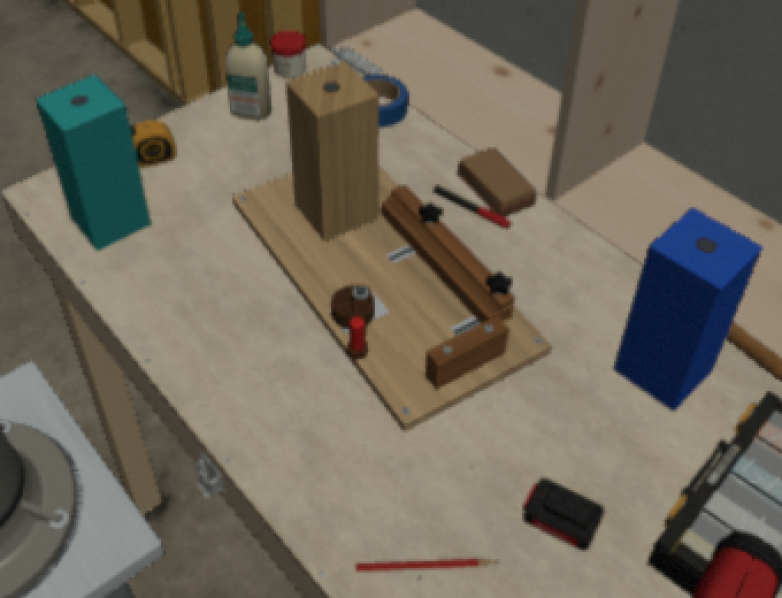

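View pics/side0c.png

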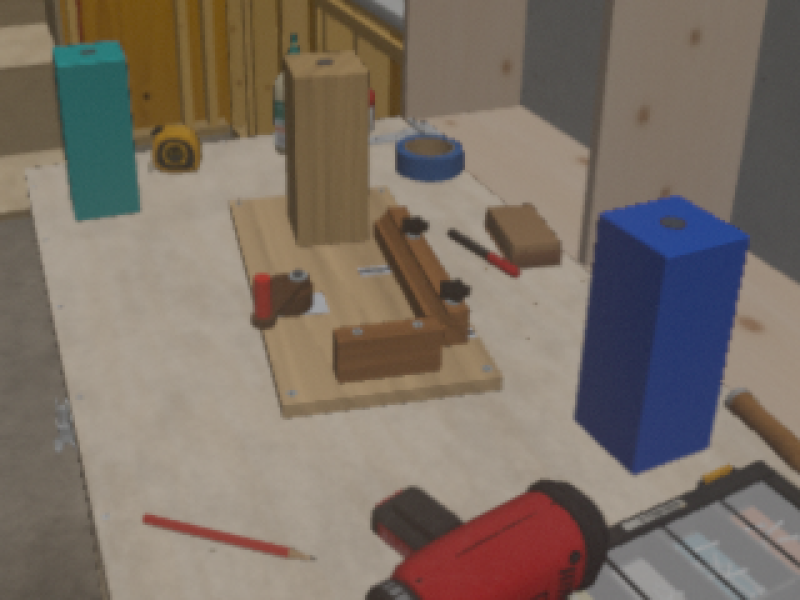

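```bash
cat >> h.py <<'E'
def J(p,j): # jig->world
    c,s=np.cos(j[2]),np.sin(j[2]);p=np.atleast_2d(p).astype(float);return np.c_[j[0]+c*p[:,0]-s*p[:,1],j[1]+s*p[:,0]+c*p[:,1],p[:,2]]
def iJ(p,j):
    c,s=np.cos(j[2]),np.sin(j[2]);p=np.atleast_2d(p).astype(float);d=p[:,:2]-j[:2];return np.c_[c*d[:,0]+s*d[:,1],-s*d[:,0]+c*d[:,1],p[:,2]]
E
python3 - <<'E'
from h import *
from scipy.optimize import least_squares
fs={n:viewer.grab_frame(n) for n in ['scene','side']}
sc=lambda *p:np.array(p)/2.3+[140,135]
sd=lambda *p:np.array(p)/2.5+[150,140]
P={'scene':sc((235,198),(405,418),(549,348)),'side':sd((231,203),(283,405),(500,378))}
C=np.array([[-.23,-.11,.018],[.23,-.11,.018],[.23,.11,.018]])
def res(j): return np.concatenate([(proj(fs[n],J(C,j),w2c(fs[n]))-P[n]).ravel() for n in P])
s=least_squares(res,[.6,.1,-1.6]);j=s.x;print(j,s.fun.round(1))
def show(n,name,px,z): print(name,n,iJ(onz(fs[n],px,z,w2c(fs[n])),j).round(4).tolist())
show('scene','blocktop',sc((288,85),(324,115),(379,90),(332,67)),.238)
show('side','blocktop',sd((284,56),(292,73),(369,66),(350,52)),.238)
show('scene','stop top inner',sc((426,352),(488,320)),.068)
show('side','stop top inner',sd((335,327),(432,320)),.068)
show('scene','grip',sc((357,322)),.101);show('side','grip',sd((262,278)),.101)
show('scene','bolt',sc((361,292)),.06);show('side','bolt',sd((298,274)),.06)
for n,t in [('scene','battery'),('scene','tape_measure'),('scene','glue')]:
    d=viewer.trace(fs[n],t)
    if d: b=d[0]['rect'];print(t,onz(fs[n],[((b[0]+b[2])/2,b[3])],0,w2c(fs[n])).round(3))
E
```

```text
[ 0.58195468 -0.01307674 -1.72648099] [-1.3 -1.5 -1.1  2.9  1.3 -0.9  0.2 -1.6 -0.7 -0.3  1.7 -0.6]
blocktop scene [[-0.1507, -0.0442, 0.238], [-0.0716, -0.0358, 0.238], [-0.0804, 0.0489, 0.238], [-0.156, 0.0236, 0.238]]
blocktop side [[-0.151, -0.0443, 0.238], [-0.0843, -0.0451, 0.238], [-0.0908, 0.0464, 0.238], [-0.1497, 0.0363, 0.238]]
stop top inner scene [[0.1882, -0.0519, 0.068], [0.1867, 0.0386, 0.068]]
stop top inner side [[0.1857, -0.0496, 0.068], [0.1925, 0.0456, 0.068]]
grip scene [[0.1316, -0.1114, 0.101]]
grip side [[0.1346, -0.1128, 0.101]]
bolt scene [[0.0631, -0.0651, 0.06]]
bolt side [[0.0626, -0.0659, 0.06]]
battery [[ 0.47  -0.443  0.   ]]
tape_measure [[0.463 0.386 0.   ]]
glue [[0.464 0.385 0.   ]]
```

```bash
cat >> h.py <<'E'
jig=np.array([.582,-.0131,-1.7265])
def go(p,z=None,yaw=0):
    "shift (scaled, tool axes) from present pose to jig xy + world z; yaw = world angle for tool y (deg)"
    o=get_obs();R=cv2.Rodrigues(np.array(o['orientation'],float))[0]
    t=J([p[0],p[1],z],jig)[0];d=R.T@(t-o['tcp_pos'])/.2
    a=np.degrees(np.arctan2(R[1,1],R[0,1]));print('at',iJ(o['tcp_pos'],jig).round(4),'y ang',a.round(1),'F',o['contact_force'].round(1))
    dy=(-(yaw-a)+90)%180-90
    print('shift',d.round(3),'turn',round(dy/90,3),'world',t.round(3))
E
python3 - <<'E'
from h import *
f=viewer.grab_frame('scene');M=w2c(f)
print(onz(f,[(248,187),(206,207)],0,M).round(3))
go((-.23,.0),.32,81.1)
E
```

```text
[[0.642 0.383 0.   ]
 [0.461 0.386 0.   ]]
at [[-0.5895 -0.4721  0.2313]] y ang 72.1 F [-0.5 -0.5  0.1]
shift [-2.611 -1.409 -0.443] turn -0.1 world [0.618 0.214 0.32 ]
```

{"fn": "play_rows", "kwargs": {"commands": [[[1,0,0,-0.2,0],[1,0,0,-0.4,-0.05],[1,0,0,-0.6,-0.1],[1,-0.17,-0.09,-0.6,-0.1],[1,-0.35,-0.19,-0.6,-0.1],[1,-0.52,-0.28,-0.6,-0.1],[1,-0.7,-0.38,-0.6,-0.1],[1,-0.87,-0.47,-0.6,-0.1],[1,-0.87,-0.47,-0.6,-0.1]]]}}

```text
clock: 1.95
tcp_pos: [0.3521, 0.4922, 0.3521]
orientation: [0.263, 3.126, -0.003]
contact_force: [2.3, -0.1, -0.1]
grip_width: 0.0
gripper_force: 0.0
```

```bash
python3 - <<'E'
from h import *
go((-.23,.0),.32,81.1)
E
```

```text
at [[-0.4635 -0.3055  0.3521]] y ang 80.4 F [ 2.3 -0.1 -0.1]
shift [-1.54  -1.149  0.17 ] turn -0.008 world [0.618 0.214 0.32 ]
```

{"fn": "play_rows", "kwargs": {"commands": [[[1,-0.15,-0.11,0,0],[1,-0.31,-0.23,0,-0.01],[1,-0.46,-0.34,0,-0.01],[1,-0.62,-0.46,0,-0.01],[1,-0.77,-0.57,0,-0.01],[1,-0.86,-0.64,0,-0.01],[1,-0.95,-0.71,0,-0.01],[1,-0.95,-0.71,0,-0.01]]]}}

```text
clock: 2.62
tcp_pos: [0.5136, 0.3248, 0.3515]
orientation: [0.231, 3.131, -0.003]
contact_force: [-0.0, -0.5, 0.3]
grip_width: 0.0
gripper_force: 0.0
```

```bash
python3 - <<'E'
from h import *
go((-.23,.0),.32,81.1)
E
```

```text
at [[-0.3232 -0.12    0.3515]] y ang 81.6 F [-0.  -0.5  0.3]
shift [-0.596 -0.471  0.16 ] turn 0.005 world [0.618 0.214 0.32 ]
```

{"fn": "play_rows", "kwargs": {"commands": [[[1,-0.15,-0.11,0,0],[1,-0.31,-0.23,0,0],[1,-0.46,-0.34,0,0],[1,-0.6,-0.47,0.08,0],[1,-0.6,-0.47,0.16,0],[1,-0.6,-0.47,0.16,0],[1,-0.6,-0.47,0.16,0]]]}}

```text
clock: 3.2
tcp_pos: [0.6147, 0.2212, 0.3185]
orientation: [-0.217, -3.132, 0.0]
contact_force: [-0.5, 0.9, 0.9]
grip_width: 0.0001
gripper_force: 0.0
```

```bash
python3 - <<'E'
from h import *
o=get_obs();f=viewer.grab_frame('wrist');M=w2c(f,o)
cv2.imwrite('pics/w1.png',f['pixels'][:,:,::-1]);print((-M[:3,:3].T@M[:3,3]).round(3),f['hand_eye'])
for t in ['post_block','fence']:print(t,[(round(d['score'],2),d['rect']) for d in viewer.trace(f,t)])
go((-.19,.003),.21,81.1)
E
```

```text
[0.531 0.233 0.461] [[ 5.34581133e-04  9.44832698e-01  3.27552878e-01  8.47414776e-02]
 [ 9.99999846e-01 -4.55993027e-04 -3.16724218e-04  2.20133538e-04]
 [-1.49889569e-04  3.27552997e-01 -9.44832796e-01 -1.42630168e-01]
 [ 0.00000000e+00  0.00000000e+00  0.00000000e+00  1.00000000e+00]]
post_block [(0.9, [64.0, 136.7, 227.6, 273.6])]
fence [(0.98, [3.3, 199.5, 75.8, 244.3])]
at [[-0.2379 -0.0038  0.3205]] y ang 82.2 F [-0.4  0.6 -0.3]
shift [-0.029 -0.241  0.552] turn 0.012 world [0.614 0.174 0.21 ]
```

View pics/w1.png

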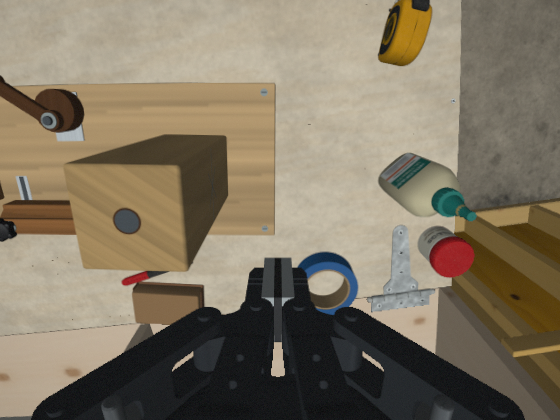

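```bash
python3 - <<'E'
from h import *
o=get_obs();f=viewer.grab_frame('wrist');M=w2c(f,o)
g=lambda px,z:print(iJ(onz(f,px,z,M),jig).round(4).tolist())
g([(275,83),(275,236)],.018);g([(227,136),(227,184)],.018);g([(67,168),(81,269),(188,272)],.238);g([(49,120)],.06)
m=viewer.trace(f,'post_block')[0]['pixels'].astype(np.uint8)
c=cv2.findContours(m,0,2)[0];c=max(c,key=cv2.contourArea);p=cv2.approxPolyDP(c,4,True).reshape(-1,2);print(p.tolist())
E
```

```text
[[-0.2333, -0.1113, 0.018], [-0.2373, 0.1104, 0.018]]
[[-0.1675, -0.0406, 0.018], [-0.1654, 0.0286, 0.018]]
[[-0.0809, -0.0397, 0.238], [-0.0754, 0.0457, 0.238], [-0.1657, 0.0459, 0.238]]
[[0.0543, -0.0632, 0.06]]
[[224, 136], [159, 133], [65, 161], [81, 263], [185, 269], [226, 195]]
```

{"fn": "play_rows", "kwargs": {"commands": [[[1,-0.02,0,0.15,0],[1,-0.03,0,0.3,0.01],[1,-0.03,0,0.45,0.01],[1,-0.03,-0.05,0.55,0.01],[1,-0.03,-0.1,0.55,0.01],[1,-0.03,-0.14,0.55,0.01],[1,-0.03,-0.18,0.55,0.01],[1,-0.03,-0.21,0.55,0.01],[1,-0.03,-0.24,0.55,0.01],[1,-0.03,-0.26,0.55,0.01],[1,-0.03,-0.28,0.55,0.01],[1,-0.03,-0.3,0.55,0.01]]]}}

```text
clock: 4.45
tcp_pos: [0.6134, 0.1603, 0.2099]
orientation: [0.242, 3.131, 0.002]
contact_force: [-0.1, 1.5, 1.4]
grip_width: 0.0002
gripper_force: 1.0
```

```bash
python3 - <<'E'
from h import *
go((-.10,.003),.21,81.1)
f=viewer.grab_frame('scene');cv2.imwrite('pics/s2.png',cv2.resize(f['pixels'][120:360,180:440,::-1],None,fx=2.3,fy=2.3))
E
```

```text
at [[-0.1762  0.0041  0.2099]] y ang 81.2 F [-0.1  1.5  1.4]
shift [ 0.006 -0.381 -0.001] turn 0.001 world [0.6   0.085 0.21 ]
```

View pics/s2.png

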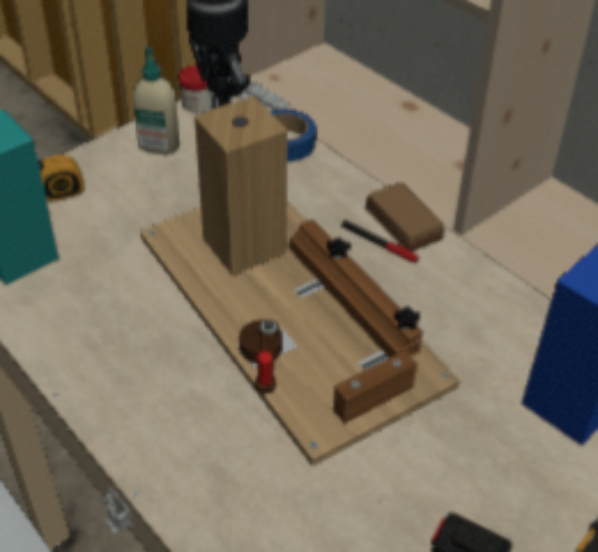

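{"fn": "play_rows", "kwargs": {"commands": [[[1,0,-0.025,0,0],[1,0,-0.05,0,0],[1,0,-0.075,0,0],[1,0,-0.1,0,0],[1,0,-0.125,0,0],[1,0,-0.15,0,0],[1,0,-0.175,0,0],[1,0,-0.2,0,0],[1,0,-0.225,0,0],[1,0,-0.25,0,0],[1,0,-0.265,0,0],[1,0,-0.28,0,0]]]}}

```text
clock: 5.5
tcp_pos: [0.6058, 0.1045, 0.2113]
orientation: [0.243, 3.129, 0.002]
contact_force: [-0.8, 2.1, 10.5]
grip_width: 0.0004
gripper_force: 4.4
```

{"fn": "play_rows", "kwargs": {"commands": [[[1,0,-0.015,0,0],[1,0,-0.03,0,0],[1,0,-0.045,0,0],[1,0,-0.06,0,0],[1,0,-0.075,0,0],[1,0,-0.09,0,0],[1,0,-0.105,0,0],[1,0,-0.115,0,0]]]}}

```text
clock: 6.17
tcp_pos: [0.6014, 0.0808, 0.21]
orientation: [0.244, 3.131, -0.0]
contact_force: [0.7, -0.2, 5.1]
grip_width: 0.0002
gripper_force: 1.2
```

```bash
python3 - <<'E'
from h import *
go((-.10,.003),.21,81.1)
f=viewer.grab_frame('scene');cv2.imwrite('pics/s3.png',cv2.resize(f['pixels'][120:360,180:440,::-1],None,fx=2.3,fy=2.3))
E
```

```text
at [[-0.0958  0.0046  0.21  ]] y ang 81.1 F [ 0.7 -0.2  5.1]
shift [ 0.008  0.021 -0.   ] turn -0.0 world [0.6   0.085 0.21 ]
```

View pics/s3.png

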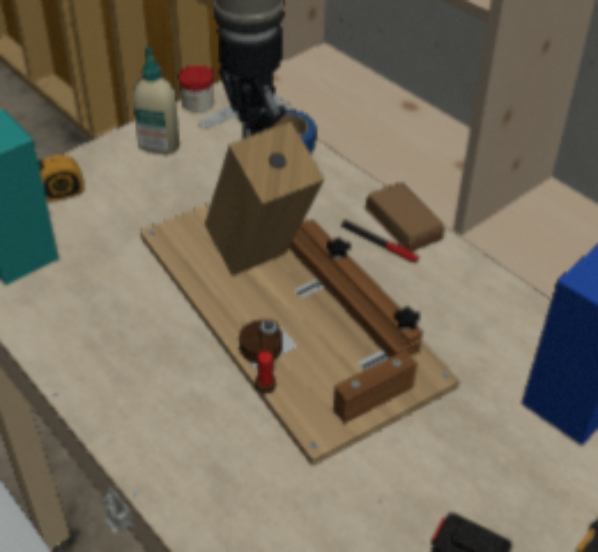

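{"fn": "play_rows", "kwargs": {"commands": [[[1,0,-0.015,0,0],[1,0,-0.03,0,0],[1,0,-0.045,0,0],[1,0,-0.06,0,0],[1,0,-0.075,0,0],[1,0,-0.09,0,0],[1,0,-0.1,0,0],[1,0,-0.1,0,0],[1,0,-0.1,0,0],[1,0,-0.1,0,0]]]}}

```text
clock: 7.05
tcp_pos: [0.5979, 0.0625, 0.2093]
orientation: [-0.243, -3.132, -0.0]
contact_force: [-0.1, -0.3, -0.0]
grip_width: 0.0003
gripper_force: 0.0
```

```bash
python3 - <<'E'
from h import *
go((-.10,.003),.21,81.1)
f=viewer.grab_frame('scene');cv2.imwrite('pics/s4.png',cv2.resize(f['pixels'][120:360,180:440,::-1],None,fx=2.3,fy=2.3))
E
```

```text
at [[-0.0771  0.004   0.2093]] y ang 81.1 F [-0.1 -0.3 -0. ]
shift [ 0.005  0.114 -0.004] turn 0.001 world [0.6   0.085 0.21 ]
```

View pics/s4.png

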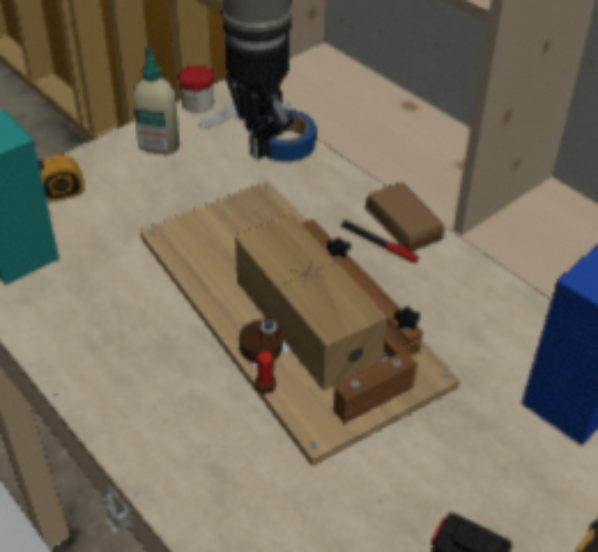

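```bash
python3 - <<'E'
from h import *
f=viewer.grab_frame('scene');M=w2c(f)
c=np.array([(236,238),(295,215),(325,342),(386,318)])/2.3+[180,120]
print(iJ(onz(f,c,.107,M),jig).round(4).tolist())
c=np.array([(335,382),(399,350)])/2.3+[180,120]
print(iJ(onz(f,c,.068,M),jig).round(4).tolist())
go((-.13,.005),.065,81.1)
E
```

```text
[[-0.0551, -0.0441, 0.107], [-0.0533, 0.0457, 0.107], [0.1533, -0.0431, 0.107], [0.1597, 0.0397, 0.107]]
[[0.1833, -0.0473, 0.068], [0.1829, 0.0459, 0.068]]
at [[-0.0772  0.004   0.2093]] y ang 81.2 F [-0.5 -0.2  0.6]
shift [-0.005  0.264  0.721] turn 0.001 world [0.607 0.115 0.065]
```

{"fn": "play_rows", "kwargs": {"commands": [[[1,0,0.13,0,0],[1,0,0.26,0,0],[1,0,0.26,0.18,0],[1,0,0.26,0.36,0],[1,0,0.26,0.54,0],[1,0,0.26,0.72,0],[1,0,0.2,0.72,0],[1,0,0.14,0.72,0],[1,0,0.1,0.72,0],[1,0,0.07,0.72,0],[1,0,0.05,0.72,0],[1,0,0.03,0.72,0]]]}}

```text
clock: 8.15
tcp_pos: [0.6, 0.0675, 0.0673]
orientation: [0.244, 3.129, 0.002]
contact_force: [0.3, -0.3, 0.1]
grip_width: -0.0
gripper_force: 0.0
```

```bash
python3 - <<'E'
from h import *
go((-.045,.005),.065,81.1)
E
```

```text
at [[-0.0824  0.0053  0.0673]] y ang 81.1 F [ 0.3 -0.3  0.1]
shift [ 0.001 -0.187  0.011] turn -0.0 world [0.594 0.031 0.065]
```

{"fn": "play_rows", "kwargs": {"commands": [[[1,0,-0.015,0,0],[1,0,-0.03,0,0],[1,0,-0.045,0,0],[1,0,-0.06,0,0],[1,0,-0.07,0,0],[1,0,-0.08,0,0],[1,0,-0.09,0,0],[1,0,-0.1,0,0]]]}}

```text
clock: 8.82
tcp_pos: [0.5977, 0.0519, 0.0669]
orientation: [0.238, 3.129, 0.006]
contact_force: [1.1, 6.0, 5.0]
grip_width: 0.0002
gripper_force: 3.9
```

{"fn": "play_rows", "kwargs": {"commands": [[[1,0,-0.01,0,0],[1,0,-0.02,0,0],[1,0,-0.03,0,0],[1,0,-0.04,0,0]]]}}

```text
clock: 9.15
tcp_pos: [0.5965, 0.044, 0.067]
orientation: [0.238, 3.129, 0.006]
contact_force: [1.2, 6.5, 5.0]
grip_width: 0.0002
gripper_force: 3.9
```

```bash
python3 - <<'E'
from h import *
go((-.045,.005),.065,81.1)
f=viewer.grab_frame('scene');M=w2c(f);cv2.imwrite('pics/s5.png',cv2.resize(f['pixels'][200:320,220:400,::-1],None,fx=4,fy=4,interpolation=3))
E
```

```text
at [[-0.0587  0.0055  0.067 ]] y ang 81.3 F [1.2 6.5 5. ]
shift [ 0.003 -0.068  0.01 ] turn 0.002 world [0.594 0.031 0.065]
```

View pics/s5.png

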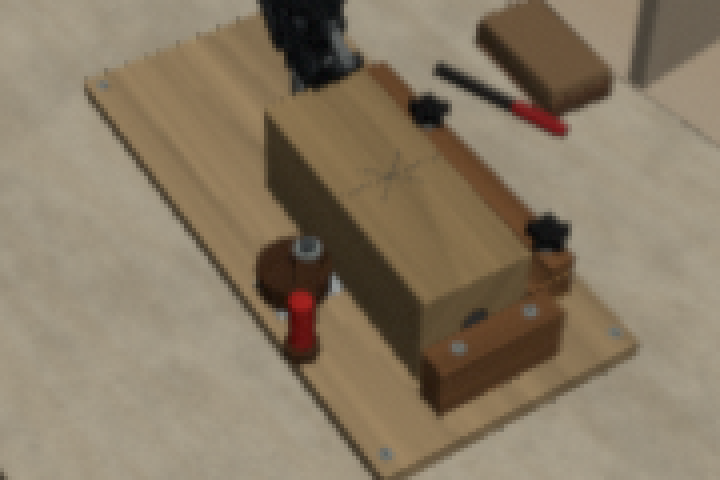

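{"fn": "play_rows", "kwargs": {"commands": [[[1,0,-0.01,0,0],[1,0,-0.02,0,0],[1,0,-0.025,0,0]]]}}

```text
clock: 9.45
tcp_pos: [0.596, 0.0409, 0.0671]
orientation: [0.236, 3.128, 0.01]
contact_force: [1.5, 12.4, 4.6]
grip_width: 0.0001
gripper_force: 5.3
```

{"fn": "play_rows", "kwargs": {"commands": [[[1,0,-0.007,0,0],[1,0,-0.015,0,0]]]}}

```text
clock: 9.62
tcp_pos: [0.596, 0.0402, 0.0674]
orientation: [0.233, 3.128, 0.013]
contact_force: [1.9, 18.4, 7.4]
grip_width: 0.0
gripper_force: 7.7
```

{"fn": "play_rows", "kwargs": {"commands": [[[1,0,0,0,0],[1,0,0,0,0],[1,0,0.02,0,0],[1,0,0.1,0,0],[1,0,0.2,0,0],[1,0,0.25,-0.2,0],[1,0,0.25,-0.4,0],[0.1,0,0.25,-0.5,0],[0.1,0.2,0.1,-0.5,0],[0.1,0.4,-0.1,-0.5,0],[0.1,0.4,-0.1,-0.5,0]]]}}

```text
clock: 10.53
tcp_pos: [0.5078, 0.023, 0.1656]
orientation: [-0.244, -3.131, 0.001]
contact_force: [-0.9, -0.9, -0.4]
grip_width: 0.0381
gripper_force: 0.0
```

```bash
python3 - <<'E'
from h import *
o=get_obs();f=viewer.grab_frame('wrist');M=w2c(f,o);cv2.imwrite('pics/w6.png',f['pixels'][:,:,::-1])
print(o['grip_width'],o['joints'].round(2));go((.06,-.08),.2,81.1)
E
```

```text
0.038126888941116197 [-0.39  0.29  0.27  2.03 -0.1   0.84  1.35]
at [[-0.0211 -0.0815  0.1652]] y ang 80.9 F [-5.5 -1.6 -0.6]
shift [-0.008 -0.406 -0.173] turn -0.002 world [ 0.494 -0.06   0.2  ]
```

View pics/w6.png

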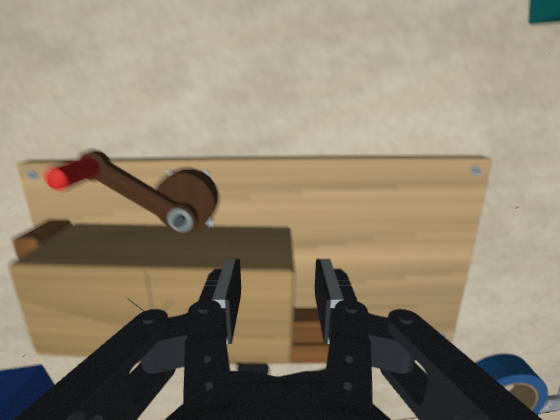

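```bash
python3 - <<'E'
from h import *
o=get_obs();f=viewer.grab_frame('wrist');M=w2c(f,o)
g=lambda n,px,z:print(n,iJ(onz(f,px,z,M),jig).round(4).tolist())
g('corners',[(490,158),(23,163)],.018);g('grip',[(57,180)],.101);g('gripfoot',[(95,160)],.056);g('bolt',[(180,218)],.062)
g('block',[(293,262),(12,266),(36,355)],.107)
E
```

```text
corners [[-0.2231, -0.1172, 0.018], [0.2252, -0.114, 0.018]]
grip [[0.1323, -0.1164, 0.101]]
gripfoot [[0.1291, -0.1224, 0.056]]
bolt [[0.0611, -0.0736, 0.062]]
block [[-0.0324, -0.0564, 0.107], [0.1802, -0.0515, 0.107], [0.1855, 0.0346, 0.107]]
```

```bash
python3 - <<'E'
from h import *
go((.132,-.115),.165,137.8)
E
```

```text
at [[-0.0233 -0.0791  0.1656]] y ang 80.9 F [ 0.6  0.7 -0.1]
shift [ 0.178 -0.777  0.004] turn -0.632 world [ 0.448 -0.126  0.165]
```

{"fn": "play_rows", "kwargs": {"commands": [[[0.1,0.05,-0.12,0,-0.08],[0.1,0.09,-0.25,0,-0.16],[0.1,0.13,-0.4,0,-0.24],[0.1,0.16,-0.5,0,-0.32],[0.1,0.18,-0.6,0,-0.4],[0.1,0.18,-0.7,0,-0.48],[0.1,0.18,-0.78,0,-0.56],[0.1,0.18,-0.78,0,-0.63],[0.1,0.18,-0.78,0,-0.63],[0.1,0.18,-0.78,0,-0.63],[0.1,0.18,-0.78,0,-0.63]]]}}

```text
clock: 11.55
tcp_pos: [0.4521, -0.1227, 0.1654]
orientation: [-1.271, 2.873, -0.0]
contact_force: [-1.1, 0.1, -0.3]
grip_width: 0.038
gripper_force: 0.0
```

```bash
python3 - <<'E'
from h import *
o=get_obs();f=viewer.grab_frame('wrist');M=w2c(f,o);cv2.imwrite('pics/w7.png',f['pixels'][:,:,::-1])
go((.132,-.115),.066,137.8)
E
```

```text
at [[ 0.1283 -0.1114  0.1654]] y ang 137.8 F [0.8 0.6 0.6]
shift [0.025 0.005 0.497] turn -0.0 world [ 0.448 -0.126  0.066]
```

View pics/w7.png

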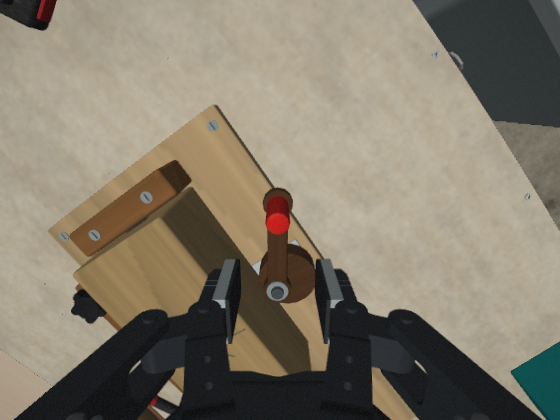

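```bash
python3 - <<'E'
from h import *
o=get_obs();f=viewer.grab_frame('wrist');M=w2c(f,o)
R=cv2.Rodrigues(np.array(o['orientation'],float))[0]
for n,px,z in [('grip',(277,222),.101),('bolt',(277,291),.062)]:
    w=onz(f,[px],z,M);print(n,iJ(w,jig).round(4),(R.T@(w[0]-o['tcp_pos'])).round(4))
E
```

```text
grip [[ 0.1307 -0.1131  0.101 ]] [0.0029 0.0001 0.0644]
bolt [[ 0.061  -0.0672  0.062 ]] [-0.0805  0.      0.1034]
```

{"fn": "play_rows", "kwargs": {"commands": [[[0.1,0.01,0,0.2,0],[0.1,0.015,0,0.4,0],[0.1,0.015,0,0.5,0],[0.1,0.015,0,0.5,0],[0.1,0.015,0,0.5,0]]]}}

```text
clock: 12.07
tcp_pos: [0.449, -0.1252, 0.0648]
orientation: [1.273, -2.87, -0.002]
contact_force: [0.4, -0.4, 0.1]
grip_width: 0.0386
gripper_force: 0.0
```

{"fn": "play_rows", "kwargs": {"commands": [[[0.1,-0.001,0.021,0,0.032],[0.1,-0.002,0.042,0,0.064],[0.1,-0.005,0.063,0,0.095],[0.1,-0.008,0.084,0,0.127],[0.1,-0.013,0.105,0,0.159],[0.1,-0.019,0.126,0,0.191],[0.1,-0.034,0.165,0,0.255],[0.1,-0.052,0.204,0,0.318],[0.1,-0.074,0.24,0,0.382],[0.1,-0.1,0.274,0,0.446],[0.1,-0.129,0.305,0,0.509]]]}}

```text
clock: 12.98
tcp_pos: [0.4229, -0.0654, 0.0673]
orientation: [-0.046, 3.138, 0.001]
contact_force: [-1.1, -2.0, 0.4]
grip_width: 0.0386
gripper_force: 1.4
```

```bash
cat >> h.py <<'E'
def lever(b=(.061,-.068),r=.085):
    o=get_obs();R=cv2.Rodrigues(np.array(o['orientation'],float))[0];p=iJ(o['tcp_pos'],jig)[0]
    d=p[:2]-b;print('r',np.hypot(*d).round(4),'phi tcp',round(-np.arctan2(d[1],d[0])-np.pi/6,3),'phi tool',round((-np.arctan2(R[1,0],R[0,0])+jig[2]-np.pi/6)%(2*np.pi),3),'z',p[2].round(4),'F tool',(R.T@o['contact_force']).round(1),'tau z',o['moment'].round(2))
E
python3 -c "
from h import *
lever()"
```

```text
r 0.0825 phi tcp 0.861 phi tool 0.862 z 0.0673 F tool [ 1.1 -2.  -0.4] tau z [-0.55  0.17 -0.07]
```

{"fn": "play_rows", "kwargs": {"commands": [[[0.1,-0.001,0.021,0,0.032],[0.1,-0.002,0.042,0,0.064],[0.1,-0.005,0.063,0,0.095],[0.1,-0.008,0.084,0,0.127],[0.1,-0.013,0.105,0,0.159],[0.1,-0.019,0.126,0,0.191],[0.1,-0.026,0.146,0,0.223],[0.1,-0.034,0.165,0,0.255]]]}}

```text
clock: 13.65
tcp_pos: [0.4279, -0.0322, 0.067]
orientation: [0.575, 3.087, 0.002]
contact_force: [-2.3, -2.4, 1.1]
grip_width: 0.0385
gripper_force: 1.8
```

```bash
python3 -c "
from h import *
lever()"
```

```text
r 0.0833 phi tcp 1.268 phi tool 1.26 z 0.067 F tool [ 1.2 -3.1 -1.1] tau z [-0.67  0.58 -0.04]
```

{"fn": "play_rows", "kwargs": {"commands": [[[0.1,-0.001,0.013,0,0.019],[0.1,-0.001,0.025,0,0.038],[0.1,-0.002,0.038,0,0.057],[0.1,-0.003,0.051,0,0.076]]]}}

```text
clock: 13.98
tcp_pos: [0.4319, -0.023, 0.067]
orientation: [0.757, 3.048, 0.003]
contact_force: [-2.3, -3.3, 0.9]
grip_width: 0.0382
gripper_force: 1.6
```

```bash
python3 -c "
from h import *
lever()"
```

```text
r 0.0836 phi tcp 1.389 phi tool 1.378 z 0.067 F tool [ 0.5 -4.  -0.9] tau z [-0.6   0.46 -0.03]
```

{"fn": "play_rows", "kwargs": {"commands": [[[0.1,-0.001,0.013,0,0.019],[0.1,-0.001,0.025,0,0.038],[0.1,-0.002,0.038,0,0.057]]]}}

```text
clock: 14.23
tcp_pos: [0.4356, -0.0163, 0.0669]
orientation: [0.893, 3.012, 0.003]
contact_force: [-2.2, -2.8, 1.2]
grip_width: 0.0384
gripper_force: 1.9
```

{"fn": "play_rows", "kwargs": {"commands": [[[0.1,-0.001,0.013,0,0.019],[0.1,-0.001,0.025,0,0.038]]]}}

```text
clock: 14.4
tcp_pos: [0.4382, -0.0123, 0.0668]
orientation: [-0.982, -2.984, -0.002]
contact_force: [-3.1, -3.8, 0.7]
grip_width: 0.0384
gripper_force: 2.4
```

```bash
python3 -c "
from h import *
lever()"
```

```text
r 0.084 phi tcp 1.536 phi tool 1.528 z 0.0668 F tool [ 0.3 -4.9 -0.7] tau z [-0.81  0.7   0.02]
```

{"fn": "play_rows", "kwargs": {"commands": [[[0.1,-0.001,0.013,0,0.019],[0.1,-0.001,0.025,0,0.038]]]}}

```text
clock: 14.57
tcp_pos: [0.4409, -0.0087, 0.0667]
orientation: [-1.071, -2.953, -0.002]
contact_force: [-4.1, -3.3, 0.6]
grip_width: 0.0388
gripper_force: 2.9
```

{"fn": "play_rows", "kwargs": {"commands": [[[0.1,-0.001,0.013,0,0.019],[0.1,-0.001,0.025,0,0.038]]]}}

```text
clock: 14.73
tcp_pos: [0.444, -0.0049, 0.0666]
orientation: [-1.158, -2.919, -0.002]
contact_force: [-4.7, -3.6, 1.1]
grip_width: 0.0383
gripper_force: 2.9
```

{"fn": "play_rows", "kwargs": {"commands": [[[0.1,-0.001,0.013,0,0.019],[0.1,-0.001,0.025,0,0.038]]]}}

```text
clock: 14.9
tcp_pos: [0.4474, -0.0013, 0.0666]
orientation: [-1.245, -2.883, -0.002]
contact_force: [-4.8, -4.5, 0.8]
grip_width: 0.0382
gripper_force: 3.0
```

{"fn": "play_rows", "kwargs": {"commands": [[[0.1,0,0.013,0,0.019]]]}}

```text
clock: 14.98
tcp_pos: [0.4492, 0.0005, 0.0666]
orientation: [-1.287, -2.864, -0.002]
contact_force: [-4.7, -3.2, 0.6]
grip_width: 0.0384
gripper_force: 2.9
```

{"fn": "play_rows", "kwargs": {"commands": [[[0.1,0,0.013,0,0.019]]]}}

```text
clock: 15.07
tcp_pos: [0.4511, 0.0023, 0.0666]
orientation: [-1.33, -2.844, -0.001]
contact_force: [-4.6, -2.8, 0.8]
grip_width: 0.0385
gripper_force: 2.8
```

```bash
python3 -c "
from h import *
lever()"
```

```text
r 0.0848 phi tcp 1.767 phi tool 1.766 z 0.0666 F tool [ 0.8 -5.4 -0.8] tau z [-0.72  1.   -0.03]
```

{"fn": "play_rows", "kwargs": {"commands": [[[0.1,0,0.013,0,0.019],[0.1,-0.001,0.025,0,0.038]]]}}

```text
clock: 15.23
tcp_pos: [0.455, 0.0055, 0.0665]
orientation: [-1.414, -2.803, -0.002]
contact_force: [-5.6, -2.5, 1.7]
grip_width: 0.0386
gripper_force: 2.9
```

{"fn": "play_rows", "kwargs": {"commands": [[[0.1,0,0.013,0,0.019]]]}}

```text
clock: 15.32
tcp_pos: [0.4569, 0.0071, 0.0665]
orientation: [-1.455, -2.781, -0.001]
contact_force: [-6.7, -3.1, 0.7]
grip_width: 0.0383
gripper_force: 3.1
```

{"fn": "play_rows", "kwargs": {"commands": [[[0.1,0,0.013,0,0.019]]]}}

```text
clock: 15.4
tcp_pos: [0.4586, 0.0085, 0.0664]
orientation: [-1.496, -2.758, -0.001]
contact_force: [-7.5, -4.2, 0.8]
grip_width: 0.0384
gripper_force: 4.5
```

```bash
python3 -c "
from h import *
lever()"
```

```text
r 0.0853 phi tcp 1.883 phi tool 1.886 z 0.0664 F tool [ 0.6 -8.6 -0.8] tau z [-0.91  1.71 -0.05]
```

{"fn": "play_rows", "kwargs": {"commands": [[[0.1,0,0.006,0,0.01],[0.1,0,0.006,0,0.01]]]}}

```text
clock: 15.57
tcp_pos: [0.459, 0.0088, 0.0661]
orientation: [-1.517, -2.746, 0.001]
contact_force: [-7.2, -3.6, 1.3]
grip_width: 0.0387
gripper_force: 4.0
```

```bash
python3 -c "
from h import *
lever()"
```

```text
r 0.0853 phi tcp 1.888 phi tool 1.901 z 0.0661 F tool [ 0.8 -8.  -1.3] tau z [-0.9   1.57 -0.02]
```

{"fn": "play_rows", "kwargs": {"commands": [[[0.1,0,0.008,0,0.012],[0.1,0,0.008,0,0.012]]]}}

```text
clock: 15.73
tcp_pos: [0.4596, 0.0092, 0.0659]
orientation: [-1.543, -2.731, 0.003]
contact_force: [-8.1, -4.2, 0.1]
grip_width: 0.0385
gripper_force: 4.9
```

```bash
python3 -c "
from h import *
lever();lever()"
```

```text
r 0.0853 phi tcp 1.896 phi tool 1.92 z 0.0659 F tool [ 0.6 -9.1 -0. ] tau z [-1.16  1.77 -0.01]
r 0.0853 phi tcp 1.896 phi tool 1.92 z 0.0659 F tool [ 0.6 -9.1 -0. ] tau z [-1.16  1.77 -0.01]
```

{"fn": "play_rows", "kwargs": {"commands": [[[0.1,0,0.008,0,0.008],[0.1,0,0.008,0,0.008]]]}}

```text
clock: 15.9
tcp_pos: [0.4601, 0.0097, 0.0657]
orientation: [-1.559, -2.72, 0.004]
contact_force: [-10.4, -6.5, 1.3]
grip_width: 0.0385
gripper_force: 5.8
```

```bash
python3 -c "
from h import *
lever()"
```

```text
r 0.0855 phi tcp 1.904 phi tool 1.933 z 0.0657 F tool [ -0.3 -12.2  -1.3] tau z [-1.31  2.04 -0.03]
```

{"fn": "play_rows", "kwargs": {"commands": [[[0.1,0,-0.03,0,0],[0.1,0,-0.06,0,0],[0.1,0,-0.06,0,0],[0.1,0,-0.06,-0.1,0],[0.1,0,-0.06,-0.25,0],[0.1,0,-0.06,-0.45,0],[0.1,0,-0.06,-0.65,0],[0.1,0,-0.06,-0.85,0],[0.1,0,-0.06,-0.85,0],[0.1,0,-0.06,-0.85,0]]]}}

```text
clock: 16.73
tcp_pos: [0.4559, 0.0057, 0.2384]
orientation: [1.557, 2.725, 0.012]
contact_force: [-1.4, 0.6, -0.7]
grip_width: 0.0384
gripper_force: 0.0
```

```bash
python3 - <<'E'
from h import *
lever()
f=viewer.grab_frame('side');cv2.imwrite('pics/s8.png',cv2.resize(f['pixels'][190:320,220:380,::-1],None,fx=4,fy=4,interpolation=3))
E
```

```text
r 0.0845 phi tcp 1.837 phi tool 1.93 z 0.2384 F tool [ 1.3 -0.9  0.7] tau z [ 0.02  0.01 -0.01]
```

View pics/s8.png

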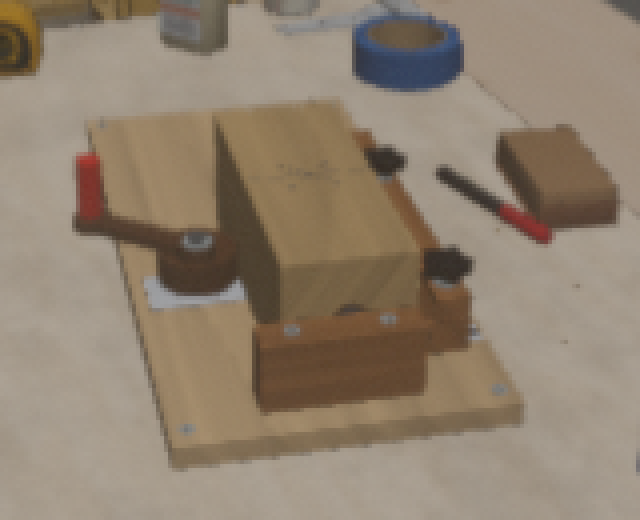

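The block sits against the stop and along the fence, and the cam at about (200,260) in the crop bears on it. The gripper is clear.

```bash
python3 -c "
from h import *
print(r.hand_in())"
```

```text
the job is handed in; nothing more can be done
None
```

I handed the job in: the block is tipped, pushed home against the end stop and pinned along the fence by the cam at about 1.8 rad with about 12 N (10 N asked) last pressed on the grip; the arm is clear, and the hand-in returned no verdict.

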